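# Zero the bench comparator on its master and load the spacer

## Task

The steel master block is standing in the bench comparator: zero the comparator on it by pressing the zero key fully down, then take the master out and stand it on the cork pad of the comparator. Put the dark slate spacer, the squat one that is as wide as the master, upright in its place, pressed fully down onto the measuring table between anvil and sprung jaw. Do not press the key again once the master is out.

Things in the scene. Friction and masses are not known exactly. Their poses are not given: they have to be found in the camera images.
- comparator: Bench comparator, fixed: grey base plate 150 (x) x 250 (y) x 10 mm, origin at the centre of its underside. In its frame, mm: measuring table top centre (20, 0, 30); square cork pad for the master, 64 x 64, top centre (0, 85, 13); gauge head with round face-up dial, radius 30, centre (20, -85), top z 67; zero key at (-48, -85).
- nest (a point): Top centre of the measuring table, axes as the comparator's; fixed anvil face at y +15 mm, sprung jaw at y -10 empty, -15 (3 N) with a 30 mm block. Both are 16 mm wide in x, 28 mm high, and flare open above 14 (anvil) and 10 mm (jaw). Press a block straight down, within 4 mm in y; it takes a push of a few N, not just its weight. Its x faces are free for fingers; base plate 20 mm below.
- zero_key (a joint): Round grey zero key, diameter 26 mm, in a black housing on the comparator's base plate, at (-48, -85) in the comparator's frame, top at z 32 mm. Pressed straight down against a spring: 0 = up, 0.006 m = fully down, about 5 N; it springs back.
- master_block: Plain ground steel block 30 x 30 x 40 mm high with a small dark bore in its top, 0.25 kg; origin at the centre of its underside. Starts standing on the comparator's measuring table, square to it.
- slate_spacer: Dark slate-coloured printed spacer, 30 x 30 x 28 mm high, about 30 g, standing loose on the bench to the left of the comparator; origin at the centre of its underside, sides along its x and y. Two narrower yellow spacers (20 x 20 x 36 and 16 x 16 x 26 mm) stand near it and are not wanted.
There are look-alikes about, which are no part of the job. What is shaped like the master_block but turquoise is not meant.

How it is judged:
By the outcome, as a careful person would: the job done as asked, in the order asked, and still so for the second after the job is handed in, with the robot touching nothing.
It also fails if it takes over 53 s, if anything falls off the work surface, if the arm or the gripper's body presses on something with over 40 N, if the wrist force passes 120 N, or if a joint passes its speed limit or range.

## Robot

A 7-joint arm with a two-finger parallel gripper is mounted at the origin on a cart in front of the work surface, level with it; the furniture and walls round the work are solid. World frame = base frame: x ahead of the robot, y to its left, z up, the work surface at z = 0. Lengths are in m, angles in rad, forces in N, time in s.
With the tool pointing down it reaches from about 0.4 to 0.85 m from the base axis. Payload 10.4 kg.
Tool frame: the origin (TCP) lies between the finger pads; the fingertips stand 11 mm ahead of it and the grasp point (between the pads) lies 8 mm behind it; z points along the fingers, y is the direction in which the jaws open and shut (so a half turn about z gives the same grasp; the last joint's range is limited). The gripper opens to 87 mm and grips with 3 to 60 N. Pads are 19 mm wide; open, the fingers measure 117 mm over their backs; the gripper's body (75 mm by 190 mm) begins 51 mm behind the grasp point.
Start: joints at [1.212, 0.332, -0.065, 1.46, 0.022, 1.35, -0.088], TCP at [0.206, -0.59, 0.234] pointing down, gripper open.
Joint ranges: [-2.6, 2.6], [-0.5, 2.12], [-1.47, 1.34], [0.16, 2.42], [-1.27, 4.41], [0.06, 2.06], [-2.6, 2.6]. Speed limits (rad/s): [2.22, 2.22, 2.79, 2.79, 3.14, 3.14, 3.14].

## Interface

Orientations are given as a unit quaternion [x, y, z, w].
In Python, from bench import r, eyes gives the robot as it stands.
- The arm moves only by the shell command python3 -m inch 'ROWS' [FORCE]. ROWS is a JSON object of lists of equal length, an entry for each row: "translation": the shift along the world's x, y, z scaled (see below), a list of three; "rot": the turn, a rotation vector about the world's x, y, z scaled (see below), a list of three; "jaw": the finger opening in mm, from 0 to 87. In form: {"translation": [[tx, ty, tz], ...], "rot": [[ax, ay, az], ...], "jaw": [jaw, ...]}. A call has 1 to 20 rows; each row is the pose to reach, as a shift and turn from the pose measured when the call began; what a row does not reach only later rows make up. The controller multiplies each number of a shift by 100 mm and each number of a turn by 60 degrees. A row lasts 1/10 s, in which the tool goes at most 50 mm and 8.59 degrees, less where a joint would pass 70% of its speed; a pose out of reach is approached as far as the arm can. A call with a number of a shift or a turn outside -1 to 1 is refused whole. A call with a gripper value outside its range is refused whole. The fingers move at their own pace and stop on an object; FORCE is the grip in N (left out, the last holds). Time passes only in rows, so rows that repeat a pose let the fingers close. It gives the time, the measured TCP pose, the force and the opening at its end, in the units of the state.
- r.read_state(): the state, without advancing time (a new reading comes with each control period).
- eyes.camera(name): name is "scene" or "side" or "wrist"; returns the picture (384x512x3 uint8, blue, green, red); there is no depth.
- eyes.calibration(name): a dict with "fx", "fy", "cx", "cy" (pixels), "R" (3x3) and "t" (3): a world point X has camera coordinates R X + t; the wrist camera has in their place "hand_eye" (4x4, takes a point from camera to tool coordinates, whose origin is the TCP and whose axes are the flange's). Camera axes: x right, y down, z forward; pixel columns grow to the right and rows downward; lengths in m; the calibration is good to about 2 mm. A picture is of the moment at which its call begins: read the wrist's pose just before it. calibration takes no time and is no camera call.
- r.close_job(): hands the job in, once; it reports no verdict.
The state is a dict: "time": time; "joint_positions": joint angles; "joint_vel": joint speeds; "joint_torque": joint torques, N m; "ee_pos": TCP position; "eef_rot": TCP orientation; "ft_force": force on the tool from outside, world axes, zero at the start; "torque": the same for the moment, N m; "width": finger opening in m.
Only numpy, scipy, OpenCV 4.12 (cv2) and the standard library are available. Lean on these libraries where they do the work, as an engineer would, in place of code of your own. Each camera call takes 0.05 s, during which the arm holds its last target. There are 200 camera calls.

## Working session

There is one attempt and no reset: what is moved stays moved. The work goes in short steps, Python scripts to look and compute and a shell command to move; the robot and the scene stay as the last step left them, time stands still between calls to the robot, and variables do not carry over. Pictures are saved under pics/ and viewed, about 8 in all and at most 12, crops included, and the job is handed in when it is done.

```bash
mkdir -p pics; ls; python3 - <<'E'
from bench import r,eyes
import cv2,numpy as np
s=r.read_state();print({k:np.round(v,3).tolist() for k,v in s.items()})
a=eyes.camera("scene");b=eyes.camera("side");w=eyes.camera("wrist")
for n,i in zip(("scene","side","wrist"),(a,b,w)):
    cv2.imwrite(f"pics/{n}0.png",i)
    c=eyes.calibration(n);print(n,{k:np.round(v,4).tolist() for k,v in c.items()})
E
```

```text
pics
{'time': 0.0, 'joint_positions': [1.212, 0.333, -0.065, 1.461, 0.022, 1.35, -0.089], 'joint_vel': [-0.001, -0.001, 0.001, -0.0, -0.0, 0.0, 0.0], 'joint_torque': [0.0, -62.326, 0.025, -38.99, -0.061, 0.04, 0.0], 'ee_pos': [0.206, -0.59, 0.233], 'eef_rot': [0.986, 0.167, -0.0, -0.001], 'ft_force': [0.175, 0.728, -0.423], 'torque': [-0.025, 0.01, -0.009], 'width': 0.087}
scene {'fx': 465.5172, 'fy': 465.5172, 'cx': 246.9697, 'cy': 194.4735, 'R': [[-0.7385, -0.6742, 0.0052], [-0.416, 0.4496, -0.7905], [0.5306, -0.5859, -0.6125]], 't': [0.3858, 0.2155, 0.7298]}
side {'fx': 394.3616, 'fy': 394.3616, 'cx': 250.3943, 'cy': 192.6387, 'R': [[-0.9793, -0.2023, 0.003], [-0.0957, 0.45, -0.8879], [0.1783, -0.8698, -0.4601]], 't': [0.462, 0.0835, 0.9095]}
wrist {'fx': 313.9322, 'fy': 313.9322, 'cx': 260.6256, 'cy': 188.6972, 'hand_eye': [[0.0013, -0.9685, -0.2492, 0.0672], [1.0, 0.0011, 0.0009, -0.0006], [-0.0006, -0.2492, 0.9685, -0.1522], [0.0, 0.0, 0.0, 1.0]]}
```

View pics/scene0.png

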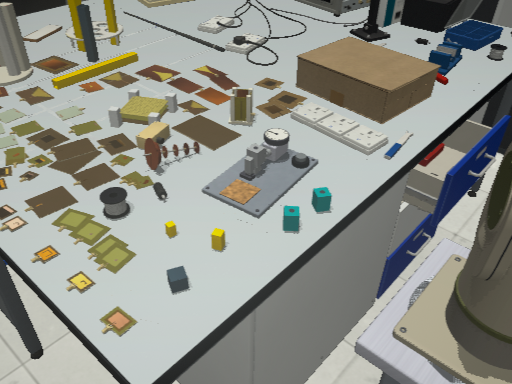

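View pics/side0.png

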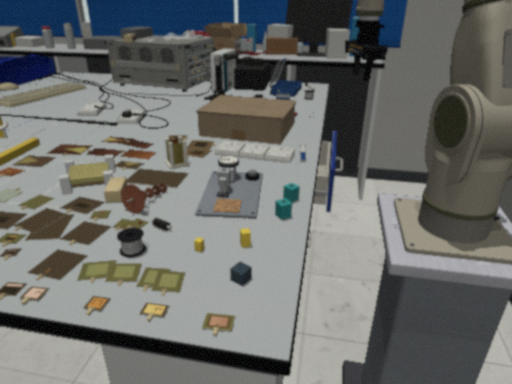

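The scene view shows the comparator plate around (262,175), with the cork pad near (240,190), the dial at (276,136) and the key at (300,160). The slate block is at (177,279), the yellow spacers are at (170,229) and (218,238), and the turquoise decoys are at (291,218) and (321,199). The side view agrees.

```bash
cat > h.py <<'E'
import numpy as np,cv2
from scipy.spatial.transform import Rotation as Ro
def cam(eyes,name,s=None):
    c=eyes.calibration(name)
    if name=="wrist":
        T=np.eye(4);T[:3,:3]=Ro.from_quat(s["eef_rot"]).as_matrix();T[:3,3]=s["ee_pos"]
        T=T@np.array(c["hand_eye"]);R=T[:3,:3].T;t=-R@T[:3,3]
    else: R=np.array(c["R"]);t=np.array(c["t"])
    return c,R,t
def ray(C,uv,z):
    c,R,t=C;d=R.T@np.array([(uv[0]-c["cx"])/c["fx"],(uv[1]-c["cy"])/c["fy"],1]);o=-R.T@t
    return o+d*(z-o[2])/d[2]
def px(C,X):
    c,R,t=C;p=R@np.array(X)+t;return np.array([c["fx"]*p[0]/p[2]+c["cx"],c["fy"]*p[1]/p[2]+c["cy"]])
E
python3 - <<'E'
from bench import eyes
from h import *
for n,pts in (("scene",dict(cork=(240,190,.013),key=(300,160,.03),dial=(276,135,.067),cL=(205,187,.01),cB=(260,214,.01),cR=(318,161,.01),slate=(177,273,.028),y1=(170,224,.026),y2=(218,232,.036),t1=(291,211,.04),t2=(321,191,.04))),
 ("side",dict(cork=(228,205,.013),key=(252,174,.03),dial=(229,162,.067),slate=(241,268,.028)))):
    C=cam(eyes,n)
    for k,v in pts.items(): print(n,k,ray(C,v[:2],v[2]).round(3))
i=cv2.imread("pics/scene0.png");cv2.imwrite("pics/s0c.png",cv2.resize(i[110:300,150:350],None,fx=3,fy=3,interpolation=cv2.INTER_CUBIC))
E
```

```text
scene cork [0.531 0.013 0.013]
scene key [ 0.492 -0.145  0.03 ]
scene dial [ 0.564 -0.144  0.067]
scene cL [0.596 0.054 0.01 ]
scene cB [0.449 0.041 0.01 ]
scene cR [ 0.476 -0.196  0.01 ]
scene slate [0.437 0.269 0.028]
scene y1 [0.544 0.195 0.026]
scene y2 [0.452 0.156 0.036]
scene t1 [0.388 0.021 0.04 ]
scene t2 [ 0.383 -0.071  0.04 ]
side cork [0.525 0.02  0.013]
side key [ 0.496 -0.137  0.03 ]
side dial [ 0.557 -0.122  0.067]
side slate [0.433 0.274 0.028]
```

View pics/s0c.png

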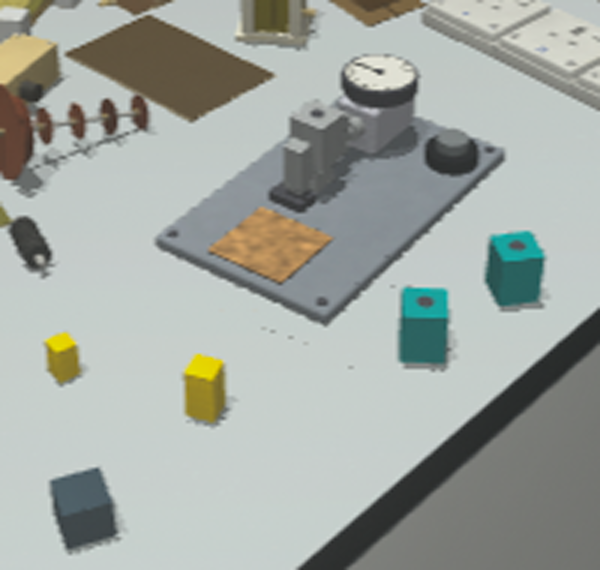

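The crop shows the master's top with its bore at about scene (255,148), the cork pad at (240,191), the key top at (300,157) and the slate top at (177,274). The comparator's yaw is roughly +6°. I'll move above it for a closer look.

```bash

python3 -m inch '{"translation":[[0.3,0.45,0],[0.6,0.9,0],[0.6,0.9,0]],"rot":[[0,0,0.13],[0,0,0.26],[0,0,0.26]],"jaw":[87,87,87]}'
python3 -m inch '{"translation":[[0.3,0.45,0],[0.6,0.9,0],[0.6,0.9,0]],"rot":[[0,0,0.13],[0,0,0.26],[0,0,0.26]],"jaw":[87,87,87]}'
```

```text
time: 0.45
ee_pos: [0.2705, -0.495, 0.2331]
eef_rot: [0.952, 0.305, 0.001, -0.001]
ft_force: [0.1, -0.5, 0.2]
width: 0.0867
time: 0.75
ee_pos: [0.3338, -0.4005, 0.2332]
eef_rot: [0.9, 0.436, 0.001, -0.001]
ft_force: [1.0, 0.6, -0.3]
width: 0.0871
```

Tracking is accurate, so I'll continue and then look.

```bash

python3 -m inch '{"translation":[[0.3,0.45,0],[0.6,1,0],[0.6,1,0]],"rot":[[0,0,0.13],[0,0,0.26],[0,0,0.26]],"jaw":[87,87,87]}' >/dev/null
python3 -m inch '{"translation":[[0.3,0.45,0],[0.6,1,0],[0.6,1,0]],"rot":[[0,0,0.13],[0,0,0.26],[0,0,0.26]],"jaw":[40,40,0]}' >/dev/null
python3 -m inch '{"translation":[[0.3,0.45,0],[0.5,1,0],[0.5,1,0],[0.5,1,0]],"rot":[[0,0,0.13],[0,0,0.26],[0,0,0.26],[0,0,0.26]],"jaw":[0,0,0,0]}'
python3 - <<'E'
from bench import r,eyes
from h import *
s=r.read_state();i=eyes.camera("wrist");np.save("w1.npy",np.r_[s["ee_pos"],s["eef_rot"]]);cv2.imwrite("pics/w1.png",i);print(np.round(s["joint_positions"],2))
E
```

```text
time: 1.75
ee_pos: [0.5085, -0.0896, 0.2335]
eef_rot: [0.645, 0.764, 0.002, -0.003]
ft_force: [0.5, -0.8, 0.1]
width: 0.0389
[ 0.66  0.14 -0.62  1.72  0.08  1.31  0.2 ]
```

View pics/w1.png

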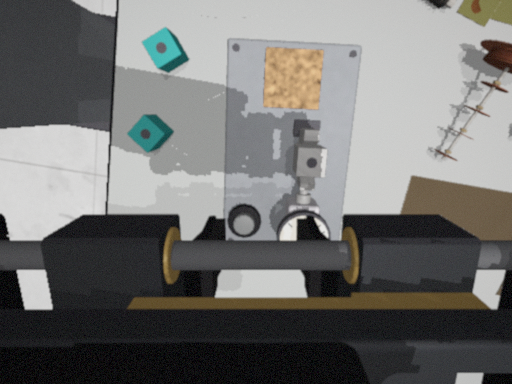

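The wrist view shows the cork at (294,78), the plate's near corners at (229,40) and (360,45), the master's bore at (312,162) and the key at (244,222). The rest is behind the gripper.

```bash
cat > m.py <<'E'
from bench import eyes
from h import *
p=np.load("w1.npy");C=cam(eyes,"wrist",dict(ee_pos=p[:3],eef_rot=p[3:]))
i=cv2.imread("pics/w1.png");h=cv2.cvtColor(i,cv2.COLOR_BGR2HSV)
m=cv2.inRange(h,(8,70,90),(28,255,255));m[:,:255]=0;m[:,335:]=0;m[120:]=0
m=cv2.morphologyEx(m,cv2.MORPH_CLOSE,np.ones((5,5)))
q=cv2.boxPoints(cv2.minAreaRect(np.argwhere(m)[:,::-1].astype(np.float32)))
P=np.array([ray(C,u,.013) for u in q]);print(q.round(1).tolist());cork=P.mean(0)
e=P-np.roll(P,1,0);ang=np.degrees(np.arctan2(e[:,1],e[:,0]))%90;print("cork",cork.round(4),np.linalg.norm(e,axis=1).round(4),ang.round(1))
corners=[ray(C,u,.01) for u in ((228.5,39.5),(360.5,45))];d=corners[1]-corners[0];print("corner",np.round(corners,4),np.degrees(np.arctan2(d[1],d[0])))
g=cv2.cvtColor(i,cv2.COLOR_BGR2GRAY)
w=g[150:175,300:325];b=np.argwhere(w<60);bu=b.mean(0)[::-1]+[300,150];bore=ray(C,bu,.07);print("bore",bu,len(b),bore.round(4))
# plate long edges (pixel rows -> world)
g2=cv2.GaussianBlur(h[...,2].astype(float),(3,3),0)
print("key",ray(C,(244,222),.032).round(4))
v=bore-cork; a=np.degrees(np.arctan2(v[1],v[0])-np.arctan2(-85,20));print("yaw from bore-cork",a,np.linalg.norm(v[:2]))
for yaw in (5,6,7):
    R=Ro.from_euler("z",yaw,degrees=True).as_matrix()[:2,:2]
    print(yaw,"key from bore",(bore[:2]+R@[-.068,-.085]).round(4),"cork from bore",(bore[:2]+R@[-.02,.085]).round(4))
S=cam(eyes,"scene")
for k,u,z in (("key",(300.3,156.5),.032),("bore",(255.3,148),.07),("slate",(177,273),.028)): print("scene",k,ray(S,u,z).round(4))
E
python3 m.py
```

```text
[[263.1000061035156, 106.0999984741211], [265.8999938964844, 47.099998474121094], [322.5, 49.79999923706055], [319.70001220703125, 108.80000305175781]]
cork [0.5265 0.0164 0.013 ] [0.0652 0.0629 0.0625 0.0631] [7.1 7.  7.2 9.6]
corner [[0.4488 0.0449 0.01  ]
 [0.5938 0.0641 0.01  ]] 7.546767720124483
bore [nan nan] 0 [nan nan nan]
key [ 0.499  -0.1547  0.032 ]
yaw from bore-cork nan nan
5 key from bore [nan nan] cork from bore [nan nan]
6 key from bore [nan nan] cork from bore [nan nan]
7 key from bore [nan nan] cork from bore [nan nan]
scene key [ 0.4987 -0.155   0.032 ]
scene bore [ 0.5586 -0.0664  0.07  ]
scene slate [0.4368 0.2693 0.028 ]m.py:12: RuntimeWarning: Mean of empty slice.
  w=g[150:175,300:325];b=np.argwhere(w<60);bu=b.mean(0)[::-1]+[300,150];bore=ray(C,bu,.07);print("bore",bu,len(b),bore.round(4))
  ret = um.true_divide(
```

```bash
sed -i 's/w<60/w<85/' m.py; python3 m.py | grep -v corner
python3 -m inch '{"translation":[[-0.1,-0.65,0],[-0.1,-0.65,-0.4],[-0.1,-0.65,-0.8],[-0.1,-0.65,-1],[-0.1,-0.65,-1]],"rot":[[0,0,-0.05],[0,0,-0.05],[0,0,-0.05],[0,0,-0.05],[0,0,-0.05]],"jaw":[0,0,0,0,0]}'
python3 -m inch '{"translation":[[0,0,-0.4],[0,0,-0.8],[0,0,-0.85],[0,0,-0.85]],"rot":[[0,0,0],[0,0,0],[0,0,0],[0,0,0]],"jaw":[0,0,0,0]}'
```

```text
[[263.1000061035156, 106.0999984741211], [265.8999938964844, 47.099998474121094], [322.5, 49.79999923706055], [319.70001220703125, 108.80000305175781]]
cork [0.5265 0.0164 0.013 ] [0.0652 0.0629 0.0625 0.0631] [7.1 7.  7.2 9.6]
 [0.5938 0.0641 0.01  ]] 7.546767720124483
bore [311.36666667 162.45      ] 60 [ 0.5562 -0.0657  0.07  ]
key [ 0.499  -0.1547  0.032 ]
yaw from bore-cork 6.649232536274823 0.08736109261073748
5 key from bore [ 0.4958 -0.1563] cork from bore [0.5288 0.0172]
6 key from bore [ 0.4974 -0.1574] cork from bore [0.5274 0.0167]
7 key from bore [ 0.499  -0.1584] cork from bore [0.526  0.0162]
scene key [ 0.4987 -0.155   0.032 ]
scene bore [ 0.5586 -0.0664  0.07  ]
scene slate [0.4368 0.2693 0.028 ]
time: 2.3
ee_pos: [0.4952, -0.1588, 0.1304]
eef_rot: [0.667, 0.745, 0.0, -0.005]
ft_force: [-0.1, 0.1, 0.5]
width: 0.0016
time: 2.7
ee_pos: [0.4952, -0.1595, 0.0463]
eef_rot: [0.668, 0.744, 0.0, -0.005]
ft_force: [0.2, 0.1, -0.4]
width: 0.0003
```

```bash

python3 -m inch '{"translation":[[0.03,0.03,0],[0.03,0.03,-0.05],[0.03,0.03,-0.08],[0.03,0.03,-0.1],[0.03,0.03,-0.1]],"rot":[[0,0,0],[0,0,0],[0,0,0],[0,0,0],[0,0,0]],"jaw":[0,0,0,0,0]}'
```

```text
time: 3.2
ee_pos: [0.4997, -0.1568, 0.0375]
eef_rot: [0.668, 0.744, 0.001, -0.004]
ft_force: [2.8, -0.5, 7.4]
width: 0.0003
```

```bash

python3 -m inch '{"translation":[[0,0,-0.02],[0,0,-0.03],[0,0,-0.03]],"rot":[[0,0,0],[0,0,0],[0,0,0]],"jaw":[0,0,0]}'
```

```text
time: 3.5
ee_pos: [0.4999, -0.1569, 0.037]
eef_rot: [0.668, 0.744, 0.0, -0.003]
ft_force: [-12.3, 2.5, 32.6]
width: 0.0004
```

Force rose to 33 N with no further travel, so the key is bottomed. Next I'll lift and move over the master.

```bash

python3 -m inch '{"translation":[[0,0,0.3],[0,0,0.7],[0,0,1],[0.3,0.45,1],[0.57,0.91,1],[0.57,0.91,1],[0.57,0.91,1]],"rot":[[0,0,0],[0,0,0],[0,0,0],[0,0,0],[0,0,0],[0,0,0],[0,0,0]],"jaw":[0,0,60,60,60,60,60]}'
python3 - <<'E'
from bench import r,eyes
from h import *
s=r.read_state();i=eyes.camera("wrist");C=cam(eyes,"wrist",s);cv2.imwrite("pics/w2.png",i)
print(np.degrees(2*np.arctan2(s["eef_rot"][1],s["eef_rot"][0])),s["ee_pos"])
print(px(C,[.5565,-.0655,.07]))
E
```

```text
time: 4.2
ee_pos: [0.5571, -0.0637, 0.1367]
eef_rot: [0.666, 0.746, 0.0, -0.004]
ft_force: [-0.3, -1.0, -0.6]
width: 0.0325
96.42436163466083 [ 0.55705827 -0.06372495  0.13667729]
[260.83206685 207.1120499 ]
```

View pics/w2.png

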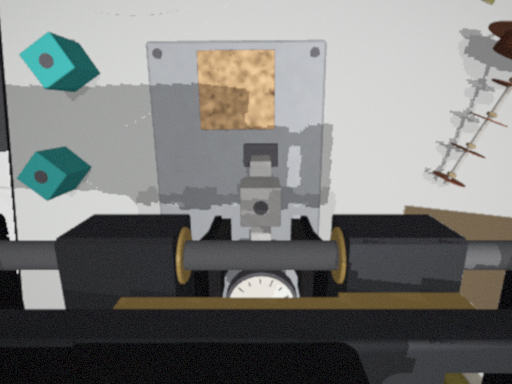

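The bore is at (260,207), exactly where predicted, and the edges are square. I'll descend and grasp with y −2 mm.

```bash

python3 -m inch '{"translation":[[0,-0.02,0],[0,-0.02,0],[0,-0.02,-0.3],[0,-0.02,-0.6],[0,-0.02,-0.88],[0,-0.02,-0.88],[0,-0.02,-0.88],[0,-0.02,-0.88],[0,-0.02,-0.88],[0,-0.02,-0.88],[0,-0.02,-0.88],[0,-0.02,-0.88]],"rot":[[0,0,0],[0,0,0],[0,0,0],[0,0,0],[0,0,0],[0,0,0],[0,0,0],[0,0,0],[0,0,0],[0,0,0],[0,0,0],[0,0,0]],"jaw":[60,60,60,60,60,60,20,20,20,20,20,20]}' 30
```

```text
time: 5.45
ee_pos: [0.557, -0.0679, 0.0492]
eef_rot: [0.667, 0.745, 0.0, -0.003]
ft_force: [-0.1, -0.5, 6.1]
width: 0.0299
```

```bash

python3 -m inch '{"translation":[[0,0,0.15],[0,0,0.35],[0,0,0.6],[0,0,0.6],[-0.15,0.4,0.6],[-0.3,0.82,0.6],[-0.3,0.82,0.6],[-0.3,0.82,0.6]],"rot":[[0,0,0],[0,0,0],[0,0,0],[0,0,0],[0,0,0],[0,0,0],[0,0,0],[0,0,0]],"jaw":[20,20,20,20,20,20,20,20]}'
python3 - <<'E'
from bench import r,eyes
from h import *
s=r.read_state();cv2.imwrite("pics/w3.png",eyes.camera("wrist"));i=eyes.camera("scene");
cv2.imwrite("pics/s3.png",cv2.resize(i[110:240,180:340],None,fx=4,fy=4,interpolation=cv2.INTER_CUBIC))
E
```

```text
time: 6.25
ee_pos: [0.5264, 0.015, 0.1091]
eef_rot: [0.666, 0.746, -0.0, -0.003]
ft_force: [0.7, -0.6, -2.8]
width: 0.03
```

View pics/s3.png

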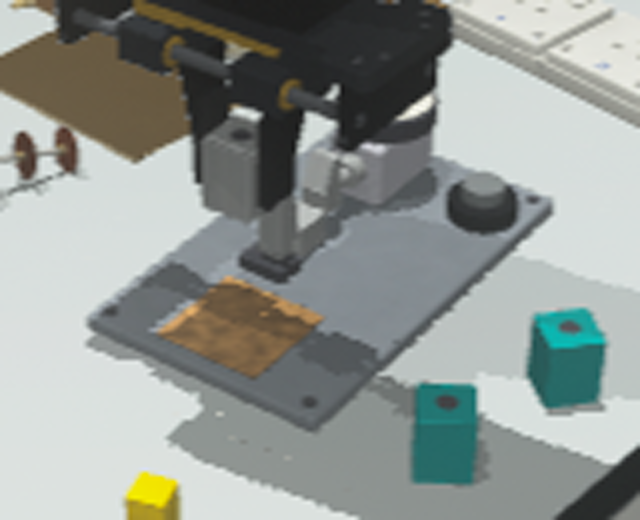

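The master is held upright above the cork. I'll lower it.

```bash

python3 -m inch '{"translation":[[0,0.01,-0.3],[0,0.01,-0.6],[0,0.01,-0.72],[0,0.01,-0.76],[0,0.01,-0.77],[0,0.01,-0.77]],"rot":[[0,0,0],[0,0,0],[0,0,0],[0,0,0],[0,0,0],[0,0,0]],"jaw":[20,20,20,20,20,20]}'
```

```text
time: 6.95
ee_pos: [0.5278, 0.0137, 0.0327]
eef_rot: [0.668, 0.744, 0.0, -0.003]
ft_force: [-0.1, -0.5, -2.5]
width: 0.0296
```

```bash

python3 -m inch '{"translation":[[0,0,-0.01],[0,0,-0.015],[0,0,-0.015]],"rot":[[0,0,0],[0,0,0],[0,0,0]],"jaw":[20,20,20]}'
```

```text
time: 7.25
ee_pos: [0.5285, 0.0134, 0.0323]
eef_rot: [0.668, 0.744, 0.001, -0.002]
ft_force: [-1.3, -0.7, 5.1]
width: 0.0296
```

```bash

python3 -m inch '{"translation":[[0,0,0],[0,0,0],[0,0,0],[0,0,0.4],[0,0,0.8],[0,0,1],[0,0,1]],"rot":[[0,0,0],[0,0,0],[0,0,0],[0,0,0],[0,0,0],[0,0,0],[0,0,0]],"jaw":[60,60,60,60,60,60,60]}'
python3 -m inch '{"translation":[[-0.2,0.4,0.3],[-0.4,0.8,0.5],[-0.45,1,0.6],[-0.45,1,0.6]],"rot":[[0,0,0],[0,0,0],[0,0,0],[0,0,0]],"jaw":[60,60,60,60]}'
python3 -m inch '{"translation":[[-0.2,0.4,0],[-0.4,0.8,0],[-0.45,0.9,0],[-0.45,0.9,0]],"rot":[[0,0,0],[0,0,0],[0,0,0],[0,0,0]],"jaw":[60,60,60,60]}'
python3 - <<'E'
from bench import r,eyes
from h import *
s=r.read_state();w=eyes.camera("wrist");np.save("w4.npy",np.r_[s["ee_pos"],s["eef_rot"]]);cv2.imwrite("pics/w4.png",w);i=eyes.camera("scene");
cv2.imwrite("pics/s4.png",i);C=cam(eyes,"wrist",s);print(px(C,[.437,.269,.028]))
c=cv2.resize(i[110:240,180:340],(591,480),interpolation=cv2.INTER_CUBIC)
cv2.imwrite("pics/v4.png",np.hstack([cv2.resize(w[:,60:460],(400,384)),cv2.resize(c,(400,384))]))
E
```

```text
time: 7.95
ee_pos: [0.5304, 0.0137, 0.1354]
eef_rot: [0.668, 0.744, 0.002, 0.0]
ft_force: [1.0, -0.1, -0.2]
width: 0.0594
time: 8.35
ee_pos: [0.4847, 0.1177, 0.1965]
eef_rot: [0.666, 0.746, 0.003, 0.001]
ft_force: [0.1, -0.4, 0.2]
width: 0.0598
time: 8.75
ee_pos: [0.4389, 0.2085, 0.1956]
eef_rot: [0.665, 0.747, 0.003, 0.0]
ft_force: [0.6, -0.2, -1.0]
width: 0.0605
[265.74747865 116.52931318]
```

View pics/v4.png

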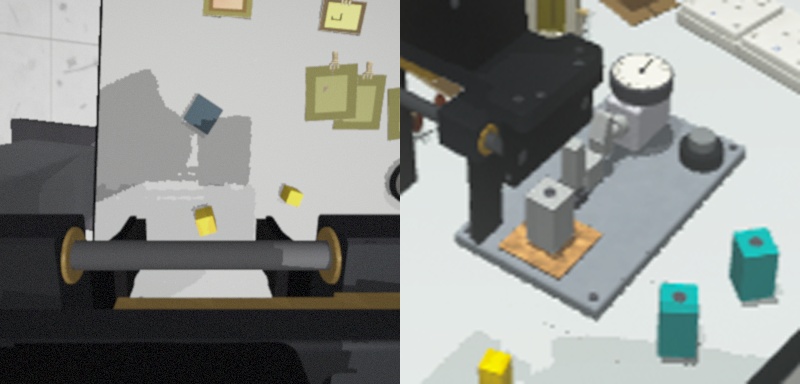

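The master stands upright on the cork. The slate spacer is at wrist pixel (263,114), rotated. I'll measure its pose.

```bash
python3 - <<'E'
from bench import eyes
from h import *
p=np.load("w4.npy");C=cam(eyes,"wrist",dict(ee_pos=p[:3],eef_rot=p[3:]))
i=cv2.imread("pics/w4.png");h=cv2.cvtColor(i,cv2.COLOR_BGR2HSV)
m=cv2.inRange(h,(90,50,20),(125,255,200));k=np.zeros_like(m);k[85:145,230:300]=1;m*=k
a=np.argwhere(m)[:,::-1].astype(np.float32);c,_=cv2.findContours(m,0,2);c=max(c,key=cv2.contourArea)
print(len(a),cv2.contourArea(c),cv2.minAreaRect(c))
P=np.array([ray(C,u,.028)[:2] for u in c[:,0,:]])*1000
(ce,sz,an)=cv2.minAreaRect(P.astype(np.float32));print(np.round(ce,1),np.round(sz,1),an)
q=cv2.approxPolyDP(c,3,True)[:,0];print(q.tolist());print(np.round([ray(C,u,.028)[:2] for u in q],4).tolist())
cr=cv2.resize(i[85:145,230:300],None,fx=8,fy=8,interpolation=cv2.INTER_CUBIC);cv2.imwrite("pics/sl.png",np.hstack([cr,cv2.cvtColor(cv2.resize(m[85:145,230:300],None,fx=8,fy=8),8)])[:, :800*2])
E
```

```text
764 718.5 ((262.4230651855469, 114.11538696289062), (28.012361526489258, 28.012361526489258), 33.6900634765625)
[433.6 270.8] [27.2 27.4] 64.11515808105469
[[259, 95], [245, 118], [267, 132], [281, 110]]
[[0.428, 0.2886], [0.4167, 0.2652], [0.4401, 0.2541], [0.4512, 0.277]]
```

```bash

python3 -m inch '{"translation":[[-0.02,0.3,0],[-0.05,0.62,0],[-0.05,0.62,-0.3],[-0.05,0.62,-0.7],[-0.05,0.62,-0.95],[-0.05,0.62,-0.95]],"rot":[[0,0,-0.13],[0,0,-0.27],[0,0,-0.4],[0,0,-0.54],[0,0,-0.54],[0,0,-0.54]],"jaw":[65,65,65,65,65,65]}'
python3 - <<'E'
from bench import r,eyes
from h import *
s=r.read_state();i=eyes.camera("wrist");C=cam(eyes,"wrist",s);print(np.degrees(2*np.arctan2(s["eef_rot"][1],s["eef_rot"][0])),px(C,[.4337,.271,.028]))
h=cv2.cvtColor(i,cv2.COLOR_BGR2HSV);m=cv2.inRange(h,(90,50,20),(125,255,200));m[:150]=0;m[:,:200]=0;m[:,320:]=0;m[260:]=0
c,_=cv2.findContours(m,0,2);c=max(c,key=cv2.contourArea);print(cv2.boundingRect(c),cv2.minAreaRect(c))
P=np.array([ray(C,u,.028)[:2] for u in c[:,0,:]],np.float32)*1000;print(cv2.minAreaRect(P))
cv2.imwrite("pics/w5.png",i)
E
```

```text
time: 9.45
ee_pos: [0.4344, 0.2648, 0.097]
eef_rot: [0.849, 0.529, -0.001, 0.001]
ft_force: [-0.2, -0.1, -0.2]
width: 0.065
63.86736839687915 [256.83939022 195.72570003]
(238, 170, 39, 45) ((257.0, 192.0), (44.0, 38.0), 90.0)
((435.1339416503906, 273.22674560546875), (33.04179382324219, 28.090030670166016), 62.89905548095703)
```

View pics/w5.png

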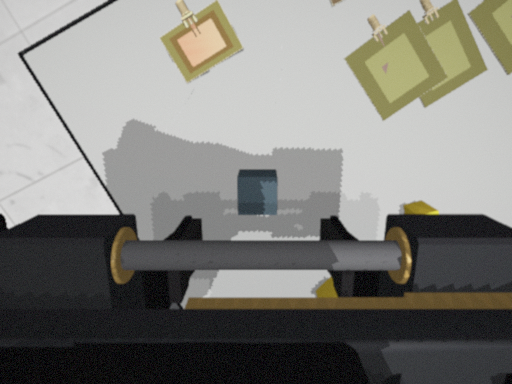

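The slate sits square in the view. Its top face spans rows 177–214, centred at (257,196), as predicted. I'll go down and grasp.

```bash

python3 -m inch '{"translation":[[-0.01,0.06,-0.3],[-0.01,0.06,-0.6],[-0.01,0.065,-0.8],[-0.01,0.065,-0.82],[-0.01,0.065,-0.82],[-0.01,0.065,-0.82],[-0.01,0.065,-0.82],[-0.01,0.065,-0.82],[-0.01,0.065,-0.82],[-0.01,0.065,-0.82]],"rot":[[0,0,0],[0,0,0],[0,0,0],[0,0,0],[0,0,0],[0,0,0],[0,0,0],[0,0,0],[0,0,0],[0,0,0]],"jaw":[65,65,65,65,65,20,20,20,20,20]}' 30
```

```text
time: 10.5
ee_pos: [0.4345, 0.2725, 0.0176]
eef_rot: [0.848, 0.529, 0.001, 0.001]
ft_force: [0.2, 0.7, 0.0]
width: 0.0329
```

```bash

python3 -m inch '{"translation":[[0,-0.01,-0.01],[0,-0.01,-0.01],[0,-0.01,-0.01],[0,-0.01,-0.01]],"rot":[[0,0,0],[0,0,0],[0,0,0],[0,0,0]],"jaw":[20,20,20,20]}'
```

```text
time: 10.9
ee_pos: [0.4345, 0.2723, 0.0173]
eef_rot: [0.848, 0.529, 0.001, 0.001]
ft_force: [-2.3, -0.1, 9.3]
width: 0.0298
```

```bash

python3 -m inch '{"translation":[[0,0,0.3],[0,0,0.7],[0,0,1],[0.2,-0.4,1],[0.4,-0.8,1],[0.4,-1,1],[0.4,-1,1]],"rot":[[0,0,0],[0,0,0],[0,0,0],[0,0,0.14],[0,0,0.27],[0,0,0.27],[0,0,0.27]],"jaw":[20,20,20,20,20,20,20]}'
python3 -m inch '{"translation":[[0.2,-0.4,0.1],[0.4,-0.8,0.1],[0.4,-1,0.1],[0.4,-1,0.1]],"rot":[[0,0,0.14],[0,0,0.27],[0,0,0.27],[0,0,0.27]],"jaw":[20,20,20,20]}'
python3 -m inch '{"translation":[[0.2,-0.4,0],[0.4,-0.8,0],[0.4,-1,0],[0.4,-1,0]],"rot":[[0,0,0],[0,0,0],[0,0,0],[0,0,0]],"jaw":[20,20,20,20]}'
```

```text
time: 11.6
ee_pos: [0.4754, 0.1682, 0.1169]
eef_rot: [0.767, 0.642, 0.0, 0.001]
ft_force: [-0.1, 0.8, 0.0]
width: 0.0296
time: 12.0
ee_pos: [0.5158, 0.065, 0.1266]
eef_rot: [0.671, 0.742, 0.0, 0.001]
ft_force: [-0.1, 0.0, -0.8]
width: 0.0298
time: 12.4
ee_pos: [0.5559, -0.0369, 0.1261]
eef_rot: [0.672, 0.74, -0.0, 0.001]
ft_force: [-0.3, -0.7, -0.9]
width: 0.0296
```

```bash

python3 -m inch '{"translation":[[0.01,-0.275,0],[0.01,-0.275,-0.2],[0.01,-0.275,-0.4],[0.01,-0.275,-0.4]],"rot":[[0,0,0.02],[0,0,0.02],[0,0,0.02],[0,0,0.02]],"jaw":[20,20,20,20]}'
python3 - <<'E'
from bench import r,eyes
from h import *
s=r.read_state();w=eyes.camera("wrist");i=eyes.camera("scene");j=eyes.camera("side")
C=cam(eyes,"wrist",s)
cv2.imwrite("pics/v6.png",np.hstack([cv2.resize(w[100:260,180:340],(400,400)),cv2.resize(i[110:190,215:295],(400,400),interpolation=2)]))
S=cam(eyes,"scene");
# predicted block corners if centred at nest axis, and if 4mm off
z=s["ee_pos"][2]-.0173;R=Ro.from_euler("z",6.65,degrees=True).as_matrix()[:2,:2]
for off in (-.003,0,.003):
  for c in ((-.015,.015),(.015,.015),(-.015,-.015)):
    xy=np.array([.5565,-.0655])+R@(np.array(c)+[0,off]);u=px(S,[*xy,z+.028]);print(off,c,((u-[215,110])*5+[400,0]).round(0),((px(C,[*xy,z+.028])-[180,100])*2.5).round(0))
E
```

```text
time: 12.8
ee_pos: [0.5552, -0.0619, 0.0839]
eef_rot: [0.664, 0.748, -0.001, -0.001]
ft_force: [-1.5, 0.2, -0.2]
width: 0.0297
-0.003 (-0.015, 0.015) [618. 167.] [132. 338.]
-0.003 (0.015, 0.015) [560. 145.] [287. 339.]
-0.003 (-0.015, -0.015) [657. 137.] [134. 476.]
0 (-0.015, 0.015) [614. 170.] [131. 324.]
0 (0.015, 0.015) [556. 148.] [287. 325.]
0 (-0.015, -0.015) [653. 140.] [134. 463.]
0.003 (-0.015, 0.015) [610. 173.] [131. 309.]
0.003 (0.015, 0.015) [552. 151.] [288. 310.]
0.003 (-0.015, -0.015) [649. 143.] [134. 450.]
```

View pics/v6.png

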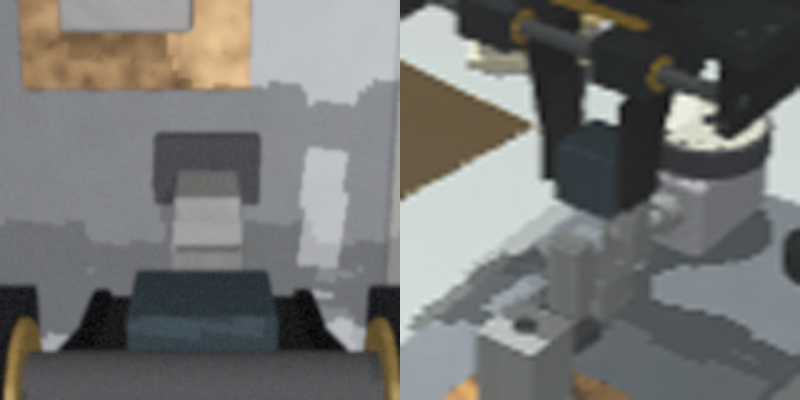

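In the wrist panel, the held slate's front edge is at row 316 against 324 expected, about 1.6 mm too far in +y and 1 mm low in x. The block is square to the anvil. I'll correct and press down.

```bash

python3 -m inch '{"translation":[[0.012,-0.016,0],[0.012,-0.018,-0.08],[0.012,-0.018,-0.16],[0.012,-0.018,-0.24],[0.012,-0.018,-0.3],[0.012,-0.018,-0.34],[0.012,-0.018,-0.36]],"rot":[[0,0,0],[0,0,0],[0,0,0],[0,0,0],[0,0,0],[0,0,0],[0,0,0]],"jaw":[20,20,20,20,20,20,20]}' 50
```

```text
time: 13.65
ee_pos: [0.5583, -0.0642, 0.0505]
eef_rot: [0.664, 0.748, 0.0, 0.001]
ft_force: [-1.0, 2.2, 1.6]
width: 0.0294
```

```bash

python3 -m inch '{"translation":[[0,0,-0.02],[0,0,-0.035],[0,0,-0.045],[0,0,-0.045]],"rot":[[0,0,0],[0,0,0],[0,0,0],[0,0,0]],"jaw":[20,20,20,20]}'
```

```text
time: 14.05
ee_pos: [0.5583, -0.0642, 0.0473]
eef_rot: [0.664, 0.748, -0.0, 0.001]
ft_force: [-7.3, 0.3, 18.4]
width: 0.0298
```

The block bottomed at the expected height with 18 N. I'll release, then tamp the top with closed fingers to confirm it's seated.

```bash

python3 -m inch '{"translation":[[0,0,0],[0,0,0],[0,0,0],[0,0,0.3],[0,0,0.6],[0,0,0.8],[0,0,0.8],[0,0,0.8],[0,0,0.8],[0,0,0.8],[0,0,0.8],[0,0,0.8]],"rot":[[0,0,0],[0,0,0],[0,0,0],[0,0,0],[0,0,0],[0,0,0],[0,0,0],[0,0,0],[0,0,0],[0,0,0],[0,0,0],[0,0,0]],"jaw":[60,60,60,60,60,0,0,0,0,0,0,0]}'
python3 -m inch '{"translation":[[0,0,-0.2],[0,0,-0.4],[0,0,-0.5],[0,0,-0.55],[0,0,-0.57],[0,0,-0.57]],"rot":[[0,0,0],[0,0,0],[0,0,0],[0,0,0],[0,0,0],[0,0,0]],"jaw":[0,0,0,0,0,0]}'
```

```text
time: 15.25
ee_pos: [0.5582, -0.0641, 0.1269]
eef_rot: [0.664, 0.748, -0.0, 0.001]
ft_force: [0.6, 0.0, 0.4]
width: 0.0115
time: 15.85
ee_pos: [0.5585, -0.0641, 0.0703]
eef_rot: [0.664, 0.748, -0.0, 0.001]
ft_force: [-0.1, -0.6, -0.2]
width: 0.0005
```

```bash

python3 -m inch '{"translation":[[0,0,-0.01],[0,0,-0.02],[0,0,-0.03],[0,0,-0.03]],"rot":[[0,0,0],[0,0,0],[0,0,0],[0,0,0]],"jaw":[0,0,0,0]}'
```

```text
time: 16.25
ee_pos: [0.5596, -0.0641, 0.0695]
eef_rot: [0.664, 0.748, 0.0, 0.002]
ft_force: [-3.7, -0.5, 16.0]
width: 0.0003
```

The top measures z 0.0585 under 16 N (nominal 0.058), so it's seated. I'll retract and check.

```bash

python3 -m inch '{"translation":[[0,0,0.3],[0,0,0.7],[0,0,1],[0,-0.4,1],[0,-0.8,1],[0,-1,1],[0,-1,1]],"rot":[[0,0,0],[0,0,0],[0,0,0],[0,0,0],[0,0,0],[0,0,0],[0,0,0]],"jaw":[0,0,0,0,0,0,0]}'
python3 -m inch '{"translation":[[0,-0.4,0.4],[0,-0.8,0.8],[0,-1,1],[0,-1,1]],"rot":[[0,0,0],[0,0,0],[0,0,0],[0,0,0]],"jaw":[0,0,0,0]}'
python3 - <<'E'
from bench import r,eyes
import cv2,numpy as np
i=eyes.camera("scene");w=eyes.camera("wrist")
cv2.imwrite("pics/v7.png",np.hstack([cv2.resize(w[0:256],(400,200)).repeat(2,0)[:400] if 0 else cv2.resize(w[0:220,150:370],(400,400)),cv2.resize(i[120:220,200:300],(400,400),interpolation=2)]))
E
```

```text
time: 16.95
ee_pos: [0.5591, -0.1683, 0.1695]
eef_rot: [0.666, 0.746, -0.0, 0.002]
ft_force: [-1.1, -0.0, 0.5]
width: 0.0004
time: 17.35
ee_pos: [0.5598, -0.2732, 0.274]
eef_rot: [0.668, 0.744, 0.0, 0.006]
ft_force: [0.3, 0.2, -0.1]
width: 0.0001
```

View pics/v7.png

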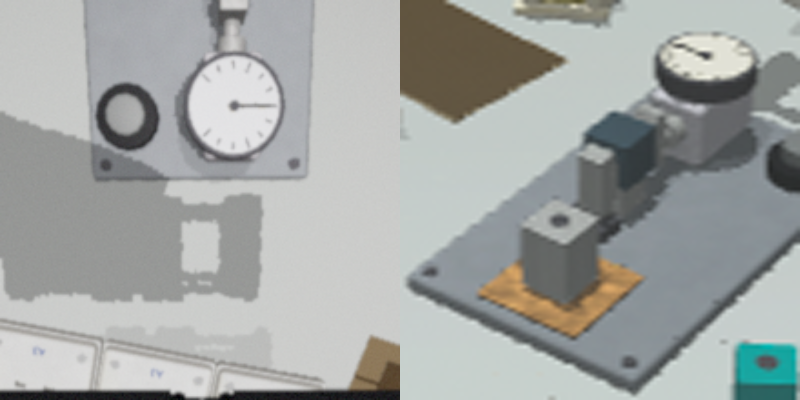

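The slate sits upright and level in the nest, the master stands on the cork, and the dial needle is back where it was with the master in. I'll hand in.

```bash
python3 -c "
from bench import r
print(r.close_job())"
```

```text
the job is handed in; nothing more can be done
None
```

The job is done and handed in at about 17.5 s of the 53 s allowed; no verdict was reported.

- **Zeroing:** I pressed the zero key to its stop while the master was still in the comparator. Travel stopped at about 6 mm and the force rose to 33 N. The key was not touched again.
- **Master:** it stands upright on the cork pad. My final picture shows it inside the pad's edges.
- **Slate spacer:** it is seated upright between anvil and jaw. It went down to the expected height under 18 N. I then pressed its top with closed fingers at 16 N and measured z = 58.5 mm, against 58 mm nominal; I put the 0.5 mm down to measurement error.
- **Dial:** the needle came back to the position it had with the master in.

The gripper was clear of everything at the end. No check failed. The one oddity was 6–9 N of upward force at the wrist while the fingers closed on each block, which I did not explain; it was gone once each block was lifted.

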